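# Warming plate up four clicks

## Robot

A 6-joint arm with a two-finger parallel gripper is mounted at the origin on the work surface. World frame = base frame: x ahead of the robot, y to its left, z up, the work surface at z = 0. Lengths are in m, angles in rad, forces in N, time in s.
With the tool pointing down it reaches from about 0.35 to 0.775 m from the base axis. Payload 5.5 kg.
Tool frame: the origin (TCP) lies midway between the tips of the shut fingers; the grasp point (between the pads) lies 19 mm behind it; z points along the fingers, y is the line along which they close (so a half turn about z gives the same grasp; the last joint's range is limited). The gripper opens to 85 mm and grips with 20 to 120 N. Pads are 22 mm wide; open, the fingers measure 114 mm over their backs; the gripper's body (76 mm by 85 mm) begins 54 mm behind the grasp point. The pads swing forward as they close: fully open they stand 13 mm farther back than shut.
Start: joints at [-1.454, 0.313, 0.046, 1.304, 0, 1.431], TCP at [0.146, -0.556, 0.231] pointing down, gripper open.
Joint ranges: [-2.76, 2.76], [-0.86, 1.69], [-1.03, 1.26], [-2.2, 2.34], [-1.47, 1.5], [-3.14, 3.14]. Speed limits (rad/s): [2.57, 2.57, 3.14, 3.14, 3.14, 3.14].

## Interface

Orientations are given as a unit quaternion [w, x, y, z].
In Python, from workcell import telemetry, imaging, env gives the robot as it stands. The module is installed in compiled form; this text tells all that it offers.
- The arm moves only by the tool step_arm, never from a script. Its argument "moves" is a list of rows, each a list of 3 entries, a list of its own where there are three numbers: the shift along the tool's x, y, z in mm, then the turn, a rotation vector about the tool's x, y, z in rad, then the finger opening in mm, from 0 to 85.4. A call has 1 to 8 rows; each row is the pose to reach, as a shift and turn from the pose commanded when the call began, along the tool's axes at that moment; what a row does not reach only later rows make up. A row lasts 1/12 s, in which the tool goes at most 41.7 mm and 7.16 degrees, less where a joint would pass 70% of its speed; a pose out of reach is approached as far as the arm can. A call with a gripper value outside its range is refused whole. The fingers move at their own pace and stop on an object; "grip_force" is the grip in N (left out, the last holds). Time passes only in rows, so rows that repeat a pose let the fingers close. It gives the time, the measured TCP pose, the force, the opening and the grip force at its end, in the units of the state.
- telemetry.get_state(): the state, without advancing time (a new reading comes with each control period).
- imaging.read_camera(name): name is "scene" or "top" or "wrist"; returns the picture (480x640x3 uint8, red, green, blue); there is no depth.
- imaging.camera_params(name): a dict with "camera_matrix" (3x3 intrinsics, pixels), "D" ([k1, k2, p1, p2, k3] as OpenCV has them; the pictures are not rectified), "pose" (4x4, takes a point from camera to world coordinates). Camera axes: x right, y up, looking along -z (the intrinsics and any distortion apply to the point x, -y, -z); pixel columns grow to the right and rows downward; lengths in m; the calibration is good to about 2 mm. A picture is of the moment at which its call begins: read the wrist's pose just before it. camera_params takes no time and is no camera call; for the wrist camera it gives the pose at the moment of the call.
- env.hand_in(): hands the job in; it is judged then, once.
The state is a dict: "clock": time; "joint_pos": joint angles; "qvel": joint speeds; "tau": joint torques, N m; "tcp_pos": TCP position; "orientation": TCP orientation; "wrist_force": force on the tool from outside, world axes, zero at the start; "ft_torque": the same for the moment, N m; "finger_gap": finger opening in m; "grip_force": force on a finger pad.
Only numpy, scipy, OpenCV 4.12 (cv2) and the standard library are available. Lean on these libraries where they do the work, as an engineer would, in place of code of your own. Each camera call takes 0.05 s, during which the arm holds its last target. There are 200 camera calls.

## Task

Turn the warming plate up exactly four clicks: with a fingertip, push the upright fin on the click-stop dial round clockwise (seen from above) from where it now stands, without ever going on to a fifth click. Then press the round button in front of the dial fully in and let it come back out. Only push: do not pinch the fin between the fingers, and leave the milk pan and everything else standing where it is.

Things in the scene. Friction and masses are not known exactly. Their poses are not given: they have to be found in the camera images.
- dial (a joint): dial angle in rad, growing clockwise from above; it rests only at its clicks, every 20 degrees (0, 0.349, 0.698, ...; 0 = first tick), and starts at one of the first four. A spring catch resists each click by up to 0.2 N m (6 N at the fin), gives way just past half-way (11 degrees), then pulls the dial into the next click by itself; let go earlier, it falls back. Stops: just below 0, just past click 8.
- dial_axis (a point): point on the dial's vertical turning axis at the height of the dial's flat top, 60 above the table. The dial is a black knurled disc, 90 in diameter and 15 high, on the right half of the slab-shaped steel warming plate's top; nine thin black ticks on the slab, 53 from the axis, mark its clicks.
- fin_tip (a point): outer edge of the fin's push face, 42 from the axis, 10 above the disc's top; turns with the dial. The white fin stands on the disc, 20 to 42 from the axis, 21 high. Its upright push face (counter-clockwise side from above) lies in the plane through the axis and this point; its other side slopes down to the disc some 25 ahead. The rest of the disc's top is bare: a fingertip fits behind the face.
- start_top (a point): centre of the top of the round spring push button, 28 in diameter, standing in a low dark housing on the slab, 118 from the dial's axis (towards the front edge and the hot plate). It is pushed straight down.
- start (a joint): travel of the button in m: 0 = out, 0.006 = fully in (about 5 N); springs back when let go.
- warmer: the steel warming plate, fixed: a slab 220 (x) by 400 (y) with its flat top 45 above the table, origin under its centre, its x axis pointing from the front edge (button side) to the back. The dial's axis is at (20, -100) and the button at (-75, -30) in its frame. A round hot plate 150 wide at (0, 105), top at 53, carries the milk pan.
- pan: aluminium milk pan on the hot plate, 120 wide and 68 high with a black bar handle along its y axis reaching 167 from its centre; origin under its centre. To be left alone.
- canister: steel canister with a clamp-lock lid, 104 wide, 141 high, origin under its centre. To be left alone.
- jar: small glass jar with a steel lid, 60 wide, 85 high, beside the warming plate on the dial's side; origin under its centre. To be left alone.
- lighter: red plastic lighter lying in front of the warming plate, 93 by 24 by 12, origin under its middle. To be left alone.
- tin: small aluminium spice tin, 42 wide, 55 high, on the slab's back corner behind the dial (95 from the dial's axis); origin under its centre. To be left alone.
- mug: white mug, 80 wide, 90 high; origin under its centre. To be left alone.
- spoon: wooden spoon lying on the tiles, to the left. To be left alone.

How it is judged:
On the way, in this order (a step that is already met when the one before it is completed fails the run):
1. the dial rests four clicks clockwise from its start (distance of fin_tip from where it was at the start of the episode between 0.0511 and 0.0568 m and velocity of joint dial between -0.3 and 0.3 rad/s), for 0.3 s.
2. then the button is pressed fully in (value of joint start above 0.0045 m), for 0.05 s.
At the end, for the whole second after the job is handed in: The dial rests at the fourth click clockwise from its start (within a quarter of a click, 5 degrees), the button is back out (within 1.5 mm), and every other thing stands within 25 mm of where it was (distance of fin_tip from where it was at the start of the episode between 0.0511 and 0.0568 m and value of joint start below 0.0015 m and velocity of joint dial between -0.05 and 0.05 rad/s and distance of each of pan, canister, jar, lighter, tin, mug, spoon from where it was at the start of the episode below 0.025 m); the robot touches nothing.
It fails at once if the dial is turned on towards a fifth click (more than half a click past the fourth) (distance of fin_tip from where it was at the start of the episode above 0.0599 m).
It fails at once if the button is pressed before the dial is at the fourth click (value of joint start above 0.003 m and distance of fin_tip from where it was at the start of the episode below 0.049 m).
It fails at once if the fin is pinched or straddled between the fingers (y of the grasp point in the frame of fin_tip between -0.03 and -0.004 m and x of the grasp point in the frame of fin_tip between -0.026 and 0.005 m and z of the grasp point in the frame of fin_tip between -0.02 and 0.02 m).
It fails at once if another thing is lifted, tipped or shoved (more than 25 mm) (distance of any of pan, canister, jar, lighter, tin, mug, spoon from where it was at the start of the episode above 0.025 m or angle between any of pan, canister, jar, tin, mug's own z axis and vertical above 0.35 rad).
It also fails if it takes over 54 s, if anything falls off the work surface, if the arm or the gripper's body presses on something with over 40 N, if the wrist force passes 120 N, or if a joint passes its speed limit or range.

## Working session

There is one attempt and no reset: what is moved stays moved. The work goes in short steps, Python scripts to look and compute and a tool call to move; the robot and the scene stay as the last step left them, time stands still between calls to the robot, and variables do not carry over. Pictures are saved under pics/ and viewed, at most 10 in all, crops included, and the job is handed in when it is done.

Besides the shell and the picture viewer there is one more tool, called after "Call:" by a JSON object that holds its "fn" and its "kwargs", one argument or row to a line. step_arm: Moves the arm, as the interface text tells. Its arguments: {"type":"object","properties":{"moves":{"type":"array"},"grip_force":{"type":"number"}},"required":["moves"]}

```bash
mkdir -p pics
python3 - <<'E'
from workcell import telemetry, imaging
import cv2,numpy as np
s=telemetry.get_state();print({k:np.round(v,4).tolist() for k,v in s.items()})
for n in("scene","top"):
    p=imaging.camera_params(n);print(n,np.round(p["camera_matrix"],1).tolist(),p["D"],np.round(p["pose"],4).tolist())
    cv2.imwrite(f"pics/{n}0.png",imaging.read_camera(n)[:,:,::-1])
E
```

```text
{'clock': 0.0, 'joint_pos': [-1.4536, 0.314, 0.045, 1.3036, 0.0, 1.4312], 'qvel': [0.0012, 0.0009, -0.0006, -0.0016, 0.0001, 0.0023], 'tau': [-0.0028, -48.0628, 29.8532, 0.0191, -0.0004, 0.0], 'tcp_pos': [0.146, -0.5556, 0.2304], 'orientation': [-0.0009, 0.9918, 0.128, 0.0], 'wrist_force': [-0.1124, 0.0924, 0.9198], 'ft_torque': [-0.0372, -0.0162, 0.057], 'grip_force': 0.0, 'finger_gap': 0.0854}
scene [[454.1, 0.0, 320.8], [0.0, 454.1, 232.9], [0.0, 0.0, 1.0]] [-0.08619418  0.          0.          0.          0.        ] [[-0.1676, -0.6989, 0.6953, 1.3131], [0.9859, -0.1176, 0.1195, 0.1581], [-0.0018, 0.7055, 0.7087, 0.8135], [0.0, 0.0, 0.0, 1.0]]
top [[489.9, 0.0, 323.5], [0.0, 489.9, 237.7], [0.0, 0.0, 1.0]] [-0.13115391  0.          0.          0.          0.        ] [[0.0207, 0.9859, -0.1658, 0.3633], [-0.9997, 0.0188, -0.0129, 0.0233], [-0.0096, 0.1661, 0.9861, 1.1924], [0.0, 0.0, 0.0, 1.0]]
```

View pics/top0.png

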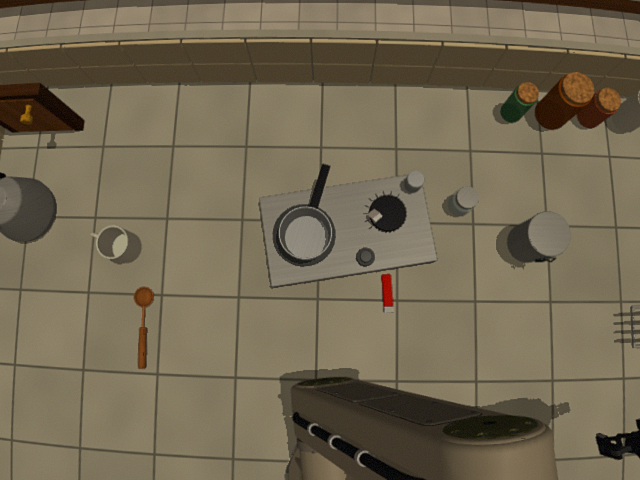

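View pics/scene0.png

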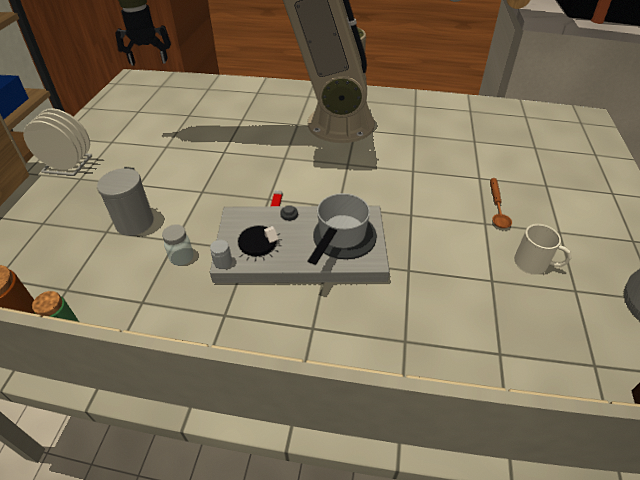

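The top view shows the slab with corners at about (260,198), (272,287), (437,262) and (421,176). The dial is at (386,213) with its fin to the left at (375,215), the button is at (366,257), the tin at (414,181) and the jar at (463,200).

```bash
cat > h.py <<'E'
import numpy as np,cv2
from scipy.spatial.transform import Rotation as R
from workcell import telemetry, imaging
def ray(p,uv,z):
    q=cv2.undistortPoints(np.array([[uv]],float),p["camera_matrix"],np.array(p["D"]))[0,0]
    T=np.array(p["pose"]);d=T[:3,:3]@[q[0],-q[1],-1];o=T[:3,3]
    return o+d*(z-o[2])/d[2]
def proj(p,X):
    T=np.array(p["pose"]);c=T[:3,:3].T@(np.array(X)-T[:3,3])
    return cv2.projectPoints(np.array([[c[0],-c[1],-c[2]]]),np.zeros(3),np.zeros(3),p["camera_matrix"],np.array(p["D"]))[0].ravel()
def rot():
    w,x,y,z=telemetry.get_state()["orientation"];return R.from_quat([x,y,z,w]).as_matrix()
E
python3 - <<'E'
from h import *
p=imaging.camera_params("top")
for n,uv,z in [("c",(260,198),.045),("c",(272,287),.045),("c",(437,262),.045),("c",(421,176),.045),("dial",(386,213),.06),("fin",(375,215),.075),("button",(366,257),.06),("tin",(414,176),.1),("jar",(464,195),.085)]:
    print(n,ray(p,uv,z).round(4))
w=imaging.camera_params("wrist");print(np.round(w["camera_matrix"],1).tolist(),w["D"])
M=rot();s=telemetry.get_state();print(M.round(3).tolist(),(M.T@(w["pose"][:3,3]-s["tcp_pos"])).round(4),(M.T@w["pose"][:3,:3]).round(3).tolist())
im=cv2.imread("pics/top0.png")[150:300,330:490];cv2.imwrite("pics/topc.png",cv2.resize(im,None,fx=4,fy=4,interpolation=cv2.INTER_CUBIC))
E
```

```text
c [0.6507 0.1938 0.045 ]
c [0.4368 0.1565 0.045 ]
c [ 0.503  -0.2317  0.045 ]
c [ 0.7134 -0.1965  0.045 ]
dial [ 0.6158 -0.1087  0.06  ]
fin [ 0.6072 -0.0812  0.075 ]
button [ 0.51   -0.0619  0.06  ]
tin [ 0.6962 -0.1696  0.1   ]
jar [ 0.6575 -0.2901  0.085 ]
[[389.2, 0.0, 316.1], [0.0, 389.2, 243.9], [0.0, 0.0, 1.0]] [-0.08324026  0.          0.          0.          0.        ]
[[0.967, 0.254, -0.0], [0.254, -0.967, 0.002], [0.0, -0.002, -1.0]] [ 0.0762 -0.0009 -0.142 ] [[0.0, 0.954, 0.3], [1.0, -0.0, 0.001], [0.001, 0.3, -0.954]]
```

View pics/topc.png

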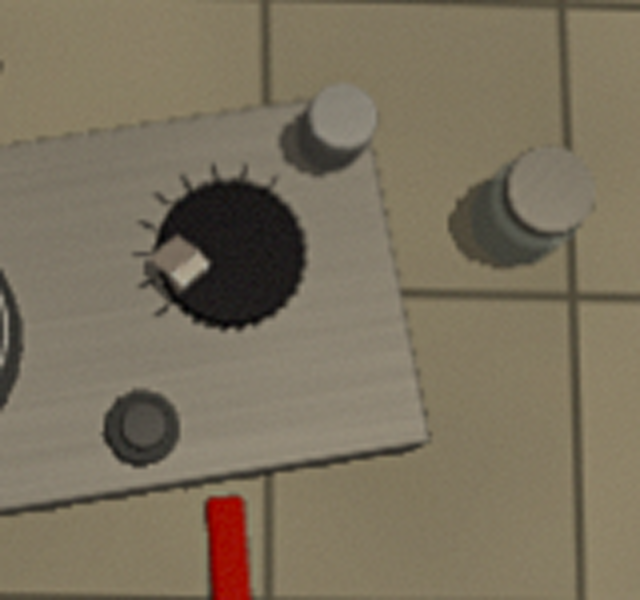

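The crop shows the nine ticks on the dial's left, upper and right sides. The fin lies at about (178,262), near the first few ticks, and the button is at (142,425). Next I'll bring the wrist camera above the dial, turned so that the later push stays within joint 6's range.

Call:
{"fn": "step_arm", "kwargs": {
  "moves": [
    [[36,-18,0],[0,0,-0.12],0],
    [[72,-36,0],[0,0,-0.24],0],
    [[108,-54,0],[0,0,-0.36],0],
    [[144,-72,0],[0,0,-0.48],0],
    [[180,-90,0],[0,0,-0.6],0],
    [[216,-108,0],[0,0,-0.72],0],
    [[252,-126,0],[0,0,-0.84],0],
    [[288,-144,0],[0,0,-0.96],0]
  ]
}}

```text
clock: 0.77
tcp_pos: [0.389, -0.342, 0.231]
orientation: [-0.0, 0.819, 0.574, -0.0]
wrist_force: [-0.5, -0.4, -0.6]
finger_gap: 0.0001
grip_force: 0.0
```

Run:
```python
from h import *
s=telemetry.get_state();M=rot();print(s["clock"],s["tcp_pos"],s["joint_pos"],s["finger_gap"]);print((M.T@(np.array([.66,-.11,.23])-s["tcp_pos"])).round(3),np.arctan2(M[1,0],M[0,0]))
```

```text
0.7667 [ 0.38900534 -0.34204327  0.23104042] [-8.76283484e-01  2.03029988e-01 -1.00432065e-01  1.26772229e+00
 -4.40217865e-05  1.04285670e+00] 5.4151126792586484e-05
[0.311 0.176 0.001] 1.222452445958443
```

Call:
{"fn": "step_arm", "kwargs": {
  "moves": [
    [[20,11,0],[0,0,-0.12],0],
    [[40,22,0],[0,0,-0.24],0],
    [[60,33,0],[0,0,-0.36],0],
    [[80,45,0],[0,0,-0.48],0],
    [[100,56,0],[0,0,-0.6],0],
    [[120,67,0],[0,0,-0.72],0],
    [[140,79,0],[0,0,-0.84],0],
    [[160,90,0],[0,0,-0.96],0]
  ]
}}

```text
clock: 1.43
tcp_pos: [0.5285, -0.2239, 0.2308]
orientation: [-0.0, 0.461, 0.887, -0.0]
wrist_force: [0.2, -0.6, 0.9]
finger_gap: -0.0004
grip_force: 0.0
```

Run:
```python
from h import *
s=telemetry.get_state();M=rot();print(s["clock"],s["tcp_pos"],s["joint_pos"],s["finger_gap"]);print((M.T@(np.array([.66,-.11,.23])-s["tcp_pos"])).round(3),np.arctan2(M[1,0],M[0,0]))
```

```text
1.4333 [ 0.52850737 -0.22387703  0.23076235] [-5.40477629e-01  3.12117192e-01  4.32259301e-02  1.30282066e+00
 -8.37091447e-05  4.18322862e-01] -0.00041360950575057006
[0.018 0.173 0.001] 2.1827920207446674
```

Call:
{"fn": "step_arm", "kwargs": {
  "moves": [
    [[2,21,0],[0,0,-0.12],0],
    [[5,43,0],[0,0,-0.24],0],
    [[7,65,0],[0,0,-0.36],0],
    [[9,86,0],[0,0,-0.48],0],
    [[11,108,0],[0,0,-0.6],0],
    [[14,130,0],[0,0,-0.72],0],
    [[16,150,0],[0,0,-0.84],0],
    [[18,170,0],[0,0,-0.96],0]
  ]
}}

```text
clock: 2.1
tcp_pos: [0.6578, -0.1123, 0.2305]
orientation: [-0.001, -0.001, 1.0, 0.0]
wrist_force: [0.8, -0.8, 0.5]
finger_gap: 0.0002
grip_force: 0.0
```

Call:
{"fn": "step_arm", "kwargs": {
  "moves": [
    [[0,0,0],[0,0,-0.1],0],
    [[0,0,0],[0,0,-0.1],0],
    [[0,0,0],[0,0,-0.1],0]
  ]
}}

```text
clock: 2.35
tcp_pos: [0.6571, -0.113, 0.2306]
orientation: [-0.001, -0.046, 0.999, 0.0]
wrist_force: [0.2, 0.6, -0.5]
finger_gap: -0.0
grip_force: 0.0
```

Run:
```python
from h import *
import pickle
p=imaging.camera_params("wrist");im=imaging.read_camera("wrist")[:,:,::-1];cv2.imwrite("pics/w1.png",im);pickle.dump(p,open("w1.pkl","wb"))
s=telemetry.get_state();print(s["tcp_pos"],s["joint_pos"])
print(proj(p,[.6125,-.1147,.06]),proj(p,[.507,-.0617,.06]))
```

```text
[ 0.65694739 -0.11336266  0.23080205] [-2.91060455e-01  5.01755199e-01  3.27381767e-01  1.39748714e+00
 -2.38499544e-04 -3.83288186e-01]
[317.75522261 165.69717858] [402.57804395  30.26147556]
```

View pics/w1.png

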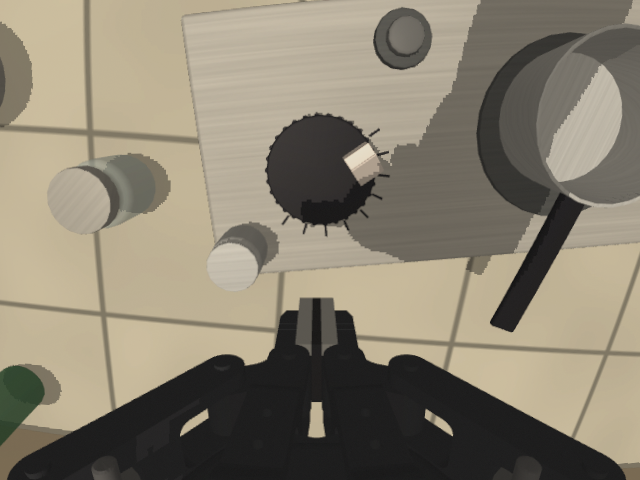

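The wrist picture shows the dial disc centred near (321,170) and the nine ticks running clockwise from (376,132) to (286,219). The bright push face of the fin runs from about (344,158) to (368,143), and the button is at (406,35). I'll zoom in to see which click the fin is on.

Run:
```python
from h import *
import pickle
p=pickle.load(open("w1.pkl","rb"));im=cv2.imread("pics/w1.png")
cv2.imwrite("pics/w1c.png",cv2.resize(im[115:235,260:400],None,fx=5,fy=5,interpolation=cv2.INTER_CUBIC))
# ticks -> circle fit at z=.045
t=[(376,132),(383,153),(385,176),(376,196),(364,212),(346,225),(326,229),(306,227),(286,219)]
P=np.array([ray(p,q,.045)[:2] for q in t])
A=np.c_[2*P,np.ones(len(P))];c=np.linalg.lstsq(A,(P**2).sum(1),rcond=None)[0];print("tickcircle",c[:2],np.sqrt(c[2]+c[:2]@c[:2]))
d=P-c[:2];print(np.degrees(np.arctan2(d[:,1],d[:,0])).round(1))
# disc
g=cv2.cvtColor(im,cv2.COLOR_BGR2GRAY);m=((g<62)&(np.hypot(*np.indices(g.shape)-np.array([170,321])[:,None,None])<75)).astype(np.uint8)
m=cv2.morphologyEx(m,cv2.MORPH_OPEN,np.ones((7,7)))
k=cv2.convexHull(max(cv2.findContours(m,0,1)[0],key=cv2.contourArea))
e=cv2.fitEllipse(k);print(e,ray(p,e[0],.06))
```

```text
tickcircle [ 0.61545226 -0.11143794] 0.05312435635401473
[128.5 108.8  88.2  68.4  49.8  29.1  10.   -9.  -29.3]
((320.6296081542969, 169.19837951660156), (108.87506866455078, 110.5008316040039), 0.06183107569813728) [ 0.61504075 -0.1121618   0.06      ]
```

View pics/w1c.png

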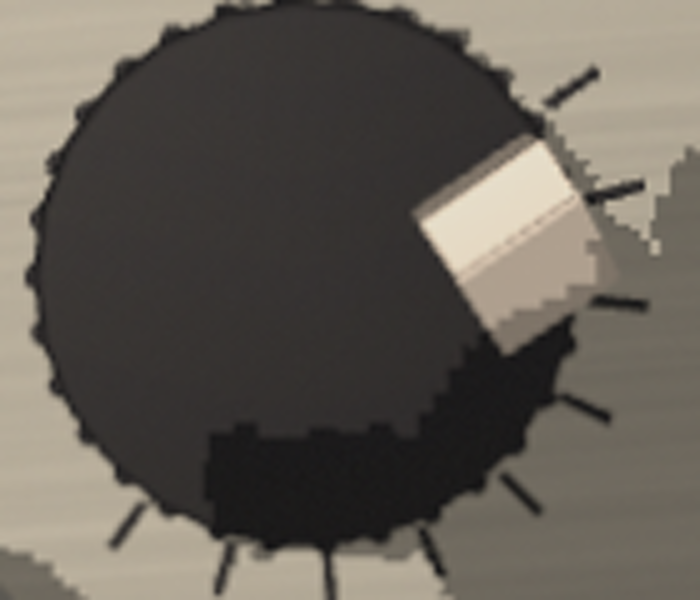

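Run:
```python
from h import *
import pickle
p=pickle.load(open("w1.pkl","rb"));c=np.array([.6152,-.1118])
for z,q in((.06,(413,212)),(.06,(525,137)),(.081,(420,220)),(.081,(541,142))):
    X=ray(p,(260+(q[0]+.5)/5-.5,115+(q[1]+.5)/5-.5),z)[:2]-c;print(z,np.hypot(*X).round(4),np.degrees(np.arctan2(X[1],X[0])).round(1))
b=ray(p,(406,35),.06);print("button",b)
```

```text
0.06 0.0193 125.8
0.06 0.0402 127.6
0.081 0.0193 127.6
0.081 0.0402 128.0
button [ 0.50998646 -0.0587129   0.06      ]
```

```bash
cat >> h.py <<'E'
C=np.array([.6152,-.1118])
def to(th,rho,d,z):
    "tool shift (mm) and z turn to the pose behind a face at angle th (deg)"
    a=np.radians(th);r=np.array([np.cos(a),np.sin(a)]);t=np.array([r[1],-r[0]])
    s=telemetry.get_state();M=rot();x=C+rho*r-d*t
    yaw=np.arctan2(M[1,0],M[0,0]);dy=(a+np.pi/2-yaw+np.pi)%(2*np.pi)-np.pi
    return (1000*M.T@(np.array([*x,z])-s["tcp_pos"])).round(1),round(-dy,3)
E
python3 - <<'E'
from h import *
print(to(128.4,.034,.019,.11))
E
```

```text
(array([ 75.8,  23.5, 120.9]), np.float64(-0.578))
```

Call:
{"fn": "step_arm", "kwargs": {
  "moves": [
    [[14,4,20],[0,0,-0.1],0],
    [[28,8,40],[0,0,-0.2],0],
    [[42,13,60],[0,0,-0.3],0],
    [[56,17,80],[0,0,-0.4],0],
    [[70,21,100],[0,0,-0.5],0],
    [[76,23,121],[0,0,-0.58],0],
    [[76,23,121],[0,0,-0.58],0],
    [[76,23,121],[0,0,-0.58],0]
  ]
}}

```text
clock: 3.07
tcp_pos: [0.5782, -0.0978, 0.1099]
orientation: [-0.001, -0.329, 0.944, 0.001]
wrist_force: [0.5, -0.4, 0.8]
finger_gap: 0.0
grip_force: 0.0
```

Run:
```python
from h import *
import pickle
p=imaging.camera_params("wrist");im=imaging.read_camera("wrist")[:,:,::-1];cv2.imwrite("pics/w2.png",im);pickle.dump(p,open("w2.pkl","wb"))
print(telemetry.get_state()["tcp_pos"],to(128.4,.034,.019,.066),proj(p,[*C,.06]))
```

```text
[ 0.5799013  -0.09823632  0.11119679] (array([-0.2,  1.5, 45.2]), np.float64(0.001)) [251.79370496 307.80484277]
```

View pics/w2.png

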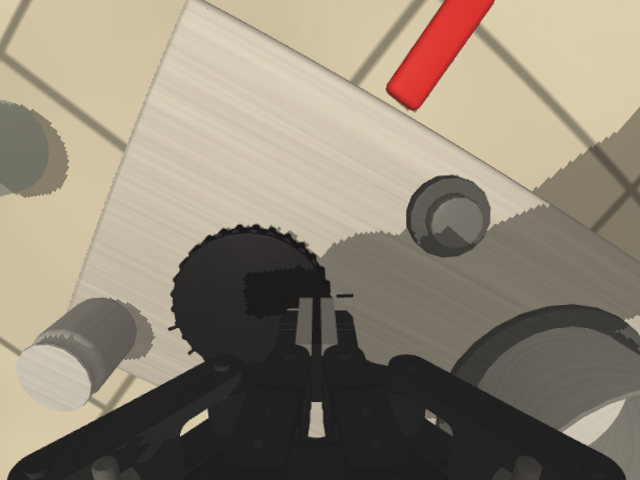

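The fingers hang above the start point, with tick 0 at (345,295) lying along the tool's y axis as intended. The fin is hidden behind the fingers. Now going down.

Call:
{"fn": "step_arm", "kwargs": {
  "moves": [
    [[0,1,12],[0,0,0],0],
    [[0,1,24],[0,0,0],0],
    [[0,1,34],[0,0,0],0],
    [[0,1,40],[0,0,0],0],
    [[0,1,45],[0,0,0],0],
    [[0,1,45],[0,0,0],0]
  ]
}}

```text
clock: 3.62
tcp_pos: [0.5789, -0.0969, 0.0647]
orientation: [-0.0, -0.331, 0.944, 0.0]
wrist_force: [0.2, -0.1, -0.3]
finger_gap: -0.0002
grip_force: 0.0
```

Run:
```python
from h import *
print(telemetry.get_state()["tcp_pos"],to(128.4,.034,.011,.066))
M=rot()
# plan: rows rotating about axis, tool frame at start; total turn 20*k deg
from h import *
s=telemetry.get_state()
for adv in (0,5,10,15,20,25,30,35,40,45): print(adv,to(128.4-adv,.034,.011,.066))
```

```text
[ 0.57888962 -0.09688645  0.06469842] (array([-8.2, -0.3, -1.3]), np.float64(0.004))
0 (array([-8.2, -0.3, -1.3]), np.float64(0.004))
5 (array([-11.2,   0.5,  -1.3]), np.float64(0.092))
10 (array([-14.3,   1.1,  -1.3]), np.float64(0.179))
15 (array([-17.4,   1.4,  -1.3]), np.float64(0.266))
20 (array([-20.5,   1.4,  -1.3]), np.float64(0.353))
25 (array([-23.6,   1.1,  -1.3]), np.float64(0.441))
30 (array([-26.7,   0.6,  -1.3]), np.float64(0.528))
35 (array([-29.7,  -0.2,  -1.3]), np.float64(0.615))
40 (array([-32.6,  -1.3,  -1.3]), np.float64(0.702))
45 (array([-35.4,  -2.6,  -1.3]), np.float64(0.79))
```

Call:
{"fn": "step_arm", "kwargs": {
  "moves": [
    [[-8,0,-1],[0,0,0.0],0],
    [[-11,0,-1],[0,0,0.09],0],
    [[-14,1,-1],[0,0,0.18],0],
    [[-17,1,-1],[0,0,0.27],0],
    [[-20,1,-1],[0,0,0.35],0],
    [[-24,1,-1],[0,0,0.44],0],
    [[-27,1,-1],[0,0,0.53],0],
    [[-29,0,-1],[0,0,0.6],0]
  ]
}}

```text
clock: 4.28
tcp_pos: [0.6022, -0.0782, 0.067]
orientation: [0.0, -0.035, 0.999, -0.0]
wrist_force: [-0.4, 0.3, 1.0]
finger_gap: -0.0003
grip_force: 0.1
```

Run:
```python
from h import *
s=telemetry.get_state();print(s["tcp_pos"],s["wrist_force"],to(128.4-34,.034,.011,.066))
for n in("scene","top"):cv2.imwrite(f"pics/{n}1.png",imaging.read_camera(n)[:,:,::-1])
a=cv2.imread("pics/top1.png")[165:270,340:450];b=cv2.imread("pics/scene1.png")[180:290,205:315]
f=lambda i:cv2.resize(i,(400,400),interpolation=cv2.INTER_CUBIC)
cv2.imwrite("pics/c1.png",np.hstack([f(a),f(b)]))
for n in("scene","top"):cv2.imwrite(f"pics/{n}1.png",imaging.read_camera(n)[:,:,::-1])
s=telemetry.get_state();print(s["tcp_pos"],s["wrist_force"])
```

```text
[ 0.60215571 -0.07815499  0.06695236] [-0.35878201  0.28280299  0.98383246] (array([ 0.6, -0.5,  1. ]), np.float64(-0.006))
[ 0.60231195 -0.07855225  0.06687356] [ 0.02181196  0.18089396 -0.13717637]
```

View pics/c1.png

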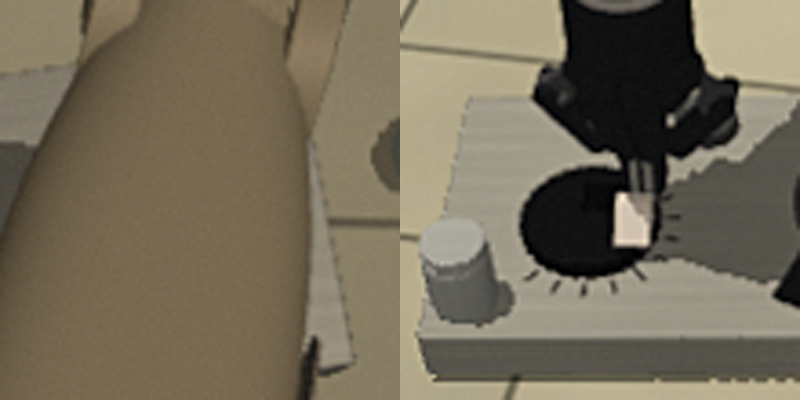

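The left half of the picture is covered by the arm. The right half (scene camera) shows the fin at (632,220) with its face horizontal, in line with tick 2, and the force is zero, so two clicks are done. Pushing on.

Run:
```python
from h import *
for adv in (38,43,48,51,54,57,62,67,70,73,76): print(adv,to(128.4-adv,.034,.011,.066))
```

```text
38 (array([-1.7,  0.5,  0.9]), np.float64(0.07))
43 (array([-4.8,  1.2,  0.9]), np.float64(0.158))
48 (array([-7.9,  1.5,  0.9]), np.float64(0.245))
51 (array([-9.7,  1.6,  0.9]), np.float64(0.297))
54 (array([-11.6,   1.6,   0.9]), np.float64(0.35))
57 (array([-13.5,   1.4,   0.9]), np.float64(0.402))
62 (array([-16.5,   1. ,   0.9]), np.float64(0.489))
67 (array([-19.6,   0.4,   0.9]), np.float64(0.577))
70 (array([-21.4,  -0.2,   0.9]), np.float64(0.629))
73 (array([-23.1,  -0.8,   0.9]), np.float64(0.681))
76 (array([-24.9,  -1.5,   0.9]), np.float64(0.734))
```

Call:
{"fn": "step_arm", "kwargs": {
  "moves": [
    [[-2,0,1],[0,0,0.07],0],
    [[-5,1,1],[0,0,0.16],0],
    [[-8,1,1],[0,0,0.25],0],
    [[-10,2,1],[0,0,0.3],0],
    [[-12,2,1],[0,0,0.35],0],
    [[-12,2,1],[0,0,0.35],0]
  ]
}}

```text
clock: 4.98
tcp_pos: [0.6137, -0.0757, 0.0655]
orientation: [0.0, 0.137, 0.991, -0.0]
wrist_force: [-0.5, 0.2, -0.2]
finger_gap: -0.0002
grip_force: 0.0
```

Run:
```python
from h import *
s=telemetry.get_state();print(s["wrist_force"])
for adv in (54,57,62,67,70,73,75,76): print(adv,to(128.4-adv,.034,.011,.066))
cv2.imwrite("pics/scene2.png",imaging.read_camera("scene")[:,:,::-1])
```

```text
[-0.53921974  0.15737696 -0.23894814]
54 (array([-0.1, -0.4, -0.5]), np.float64(-0.002))
57 (array([-1.9,  0.2, -0.5]), np.float64(0.05))
62 (array([-5. ,  0.9, -0.5]), np.float64(0.137))
67 (array([-8.1,  1.3, -0.5]), np.float64(0.225))
70 (array([-9.9,  1.4, -0.5]), np.float64(0.277))
73 (array([-11.8,   1.4,  -0.5]), np.float64(0.329))
75 (array([-13. ,   1.4,  -0.5]), np.float64(0.364))
76 (array([-13.7,   1.3,  -0.5]), np.float64(0.382))
```

No force on the finger, so click 3 has been passed. Now a slow push for the fourth.

Call:
{"fn": "step_arm", "kwargs": {
  "moves": [
    [[-2,0,0],[0,0,0.05],0],
    [[-5,1,0],[0,0,0.14],0],
    [[-8,1,0],[0,0,0.22],0],
    [[-10,1,0],[0,0,0.28],0],
    [[-11,1,0],[0,0,0.31],0],
    [[-12,1,0],[0,0,0.33],0],
    [[-12.5,1,0],[0,0,0.35],0],
    [[-12.5,1,0],[0,0,0.35],0]
  ]
}}

```text
clock: 5.7
tcp_pos: [0.626, -0.0785, 0.0654]
orientation: [0.0, 0.307, 0.952, -0.0]
wrist_force: [-1.0, 0.2, -0.1]
finger_gap: 0.0
grip_force: 0.0
```

Run:
```python
from h import *
s=telemetry.get_state();print(s["wrist_force"],s["tcp_pos"],to(128.4-75,.034,.011,.066))
cv2.imwrite("pics/scene3.png",imaging.read_camera("scene")[:,:,::-1])
f=lambda n:cv2.resize(cv2.imread(f"pics/{n}.png")[190:270,215:315],(400,320),interpolation=cv2.INTER_CUBIC)
cv2.imwrite("pics/c3.png",np.hstack([f("scene2"),f("scene3")]))
```

```text
[-0.98920901  0.19739936 -0.11295949] [ 0.62599136 -0.0784967   0.0654317 ] (array([-0.2,  0.8, -0.6]), np.float64(0.014))
```

View pics/c3.png

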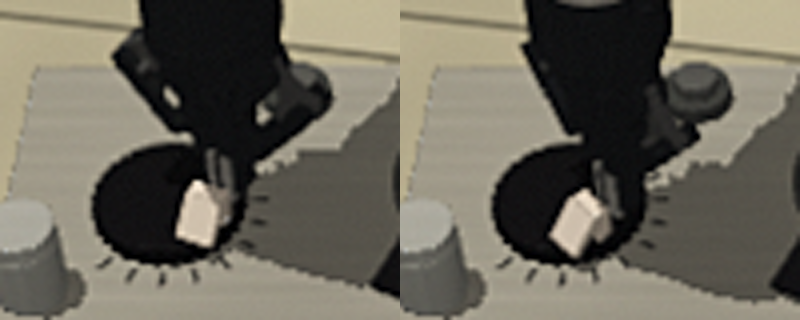

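The two scene crops, before and after this push, show the fin turning from about (200,215) to (578,222), on towards tick 4. I'll back off, rise and measure.

Call:
{"fn": "step_arm", "kwargs": {
  "moves": [
    [[5,0,0],[0,0,0],0],
    [[10,0,0],[0,0,0],0],
    [[10,0,-25],[0,0,0],0],
    [[10,0,-60],[0,0,0],0],
    [[-20,0,-95],[0,0,0],0],
    [[-50,0,-130],[0,0,0],0],
    [[-65,0,-160],[0,0,0],0],
    [[-65,0,-160],[0,0,0],0]
  ]
}}

```text
clock: 6.42
tcp_pos: [0.6842, -0.1195, 0.2344]
orientation: [0.008, 0.308, 0.951, -0.0]
wrist_force: [1.0, 0.2, 1.9]
finger_gap: -0.0002
grip_force: 0.0
```

Run:
```python
from h import *
import pickle
s=telemetry.get_state();p=imaging.camera_params("wrist");im=imaging.read_camera("wrist")[:,:,::-1];pickle.dump(p,open("w3.pkl","wb"));cv2.imwrite("pics/w3.png",im)
c=proj(p,[*C,.06]);u,v=(c-60).astype(int);print(s["tcp_pos"],c,u,v)
for k in range(9):
    a=np.radians(128.4-20*k);print(k,((proj(p,[*(C+.042*np.array([np.cos(a),np.sin(a)])),.081])-[u,v])*5).round())
cv2.imwrite("pics/w3c.png",cv2.resize(im[v:v+120,u:u+120],None,fx=5,fy=5,interpolation=cv2.INTER_CUBIC))
```

```text
[ 0.6842476  -0.11950818  0.23439934] [271.32057373 142.087141  ] 211 82
0 [358.  20.]
1 [450.  66.]
2 [522. 142.]
3 [563. 236.]
4 [570. 337.]
5 [543. 433.]
6 [486. 511.]
7 [408. 565.]
8 [316. 588.]
```

View pics/w3c.png

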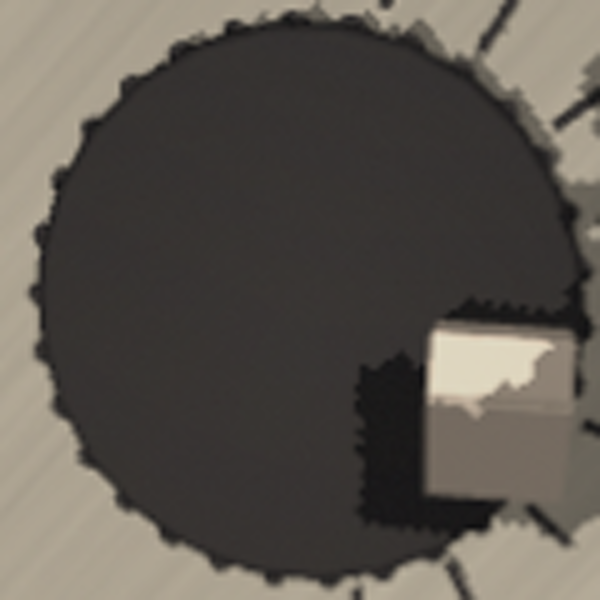

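The fin's top outer corner is at (577,333) in the crop, matching the (570,337) predicted for click 4, so the dial rests four clicks on. Now for the button.

Run:
```python
from h import *
s=telemetry.get_state();M=rot();print(np.arctan2(M[1,0],M[0,0]),(1000*M.T@(np.array([.510,-.0588,.12])-s["tcp_pos"])).round(1))
```

```text
2.5159591847804106 [175.5 -53.  108.7]
```

Call:
{"fn": "step_arm", "kwargs": {
  "moves": [
    [[30,-9,0],[0,0,0.09],0],
    [[60,-18,15],[0,0,0.18],0],
    [[90,-27,35],[0,0,0.27],0],
    [[120,-36,55],[0,0,0.36],0],
    [[150,-45,80],[0,0,0.45],0],
    [[175,-53,105],[0,0,0.55],0],
    [[175,-53,107],[0,0,0.55],0],
    [[175,-53,107],[0,0,0.55],0]
  ]
}}

```text
clock: 7.13
tcp_pos: [0.4994, -0.0547, 0.1148]
orientation: [-0.004, 0.553, 0.833, -0.001]
wrist_force: [1.0, -0.2, 0.4]
finger_gap: -0.0002
grip_force: 0.0
```

Run:
```python
from h import *
s=telemetry.get_state();M=rot();p=imaging.camera_params("wrist")
im=imaging.read_camera("wrist")[:,:,::-1];cv2.imwrite("pics/w4.png",im)
print(s["tcp_pos"],M[:,2],(1000*M.T@(np.array([.510,-.0588,.075])-s["tcp_pos"])).round(1),proj(p,[.51,-.0588,.06]))
```

```text
[ 0.4993558  -0.05471126  0.11482486] [-0.00885124  0.00239241 -0.99995797] [-8.1  8.5 39.7] [332.32981856 285.94808667]
```

View pics/w4.png

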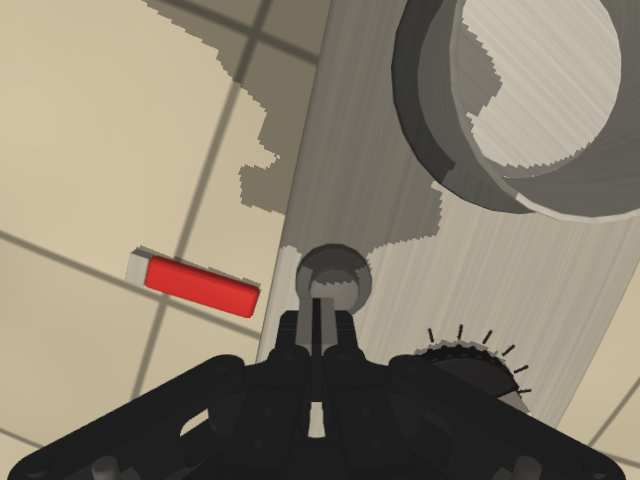

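The button top shows at (333,289), against a predicted (332,286), so the estimate holds. I'll let the arm settle and then read it again.

Call:
{"fn": "step_arm", "kwargs": {
  "moves": [
    [[0,0,10],[0,0,0],0],
    [[0,0,10],[0,0,0],0],
    [[0,0,10],[0,0,0],0],
    [[0,0,10],[0,0,0],0]
  ]
}}

```text
clock: 7.52
tcp_pos: [0.5067, -0.0573, 0.1087]
orientation: [0.001, 0.554, 0.832, 0.0]
wrist_force: [-0.0, -0.0, -0.2]
finger_gap: 0.0006
grip_force: 0.0
```

Run:
```python
from h import *
s=telemetry.get_state();M=rot()
print(s["tcp_pos"],s["wrist_force"],M[:,2],(1000*M.T@(np.array([.510,-.0588,.075])-s["tcp_pos"])).round(1))
```

```text
[ 0.50668265 -0.05730012  0.10869487] [-0.01573108 -0.04842533 -0.23217457] [ 1.25509711e-03 -4.20110517e-04 -9.99999124e-01] [-2.6  2.4 33.7]
```

Call:
{"fn": "step_arm", "kwargs": {
  "moves": [
    [[-2.5,2.5,15],[0,0,0],0],
    [[-2.5,2.5,28],[0,0,0],0],
    [[-2.5,2.5,36],[0,0,0],0],
    [[-2.5,2.5,40],[0,0,0],0],
    [[-2.5,2.5,42],[0,0,0],0],
    [[-2.5,2.5,42],[0,0,0],0]
  ]
}}

```text
clock: 8.02
tcp_pos: [0.5086, -0.0582, 0.0663]
orientation: [-0.0, 0.554, 0.832, -0.0]
wrist_force: [-1.4, 0.5, 1.9]
finger_gap: 0.0002
grip_force: 0.9
```

Call:
{"fn": "step_arm", "kwargs": {
  "moves": [
    [[0,0,1],[0,0,0],0],
    [[0,0,2],[0,0,0],0],
    [[0,0,2],[0,0,0],0]
  ]
}}

```text
clock: 8.27
tcp_pos: [0.5089, -0.0583, 0.0648]
orientation: [0.0, 0.554, 0.832, 0.0]
wrist_force: [-0.9, 0.1, 1.7]
finger_gap: 0.0001
grip_force: 1.3
```

Call:
{"fn": "step_arm", "kwargs": {
  "moves": [
    [[0,0,1],[0,0,0],0],
    [[0,0,2],[0,0,0],0],
    [[0,0,2],[0,0,0],0]
  ]
}}

```text
clock: 8.52
tcp_pos: [0.5089, -0.0583, 0.0625]
orientation: [0.0, 0.554, 0.832, 0.0]
wrist_force: [-1.4, 1.1, 3.8]
finger_gap: 0.0001
grip_force: 2.0
```

Call:
{"fn": "step_arm", "kwargs": {
  "moves": [
    [[0,0,1],[0,0,0],0],
    [[0,0,2],[0,0,0],0],
    [[0,0,2],[0,0,0],0]
  ]
}}

```text
clock: 8.77
tcp_pos: [0.509, -0.0583, 0.061]
orientation: [0.0, 0.554, 0.832, 0.0]
wrist_force: [-3.0, 0.6, 9.1]
finger_gap: -0.0
grip_force: 4.3
```

The force is over 5 N, so the button has bottomed. I'll push slightly more, hold, then lift off clear.

Call:
{"fn": "step_arm", "kwargs": {
  "moves": [
    [[0,0,1],[0,0,0],0],
    [[0,0,1],[0,0,0],0],
    [[0,0,1],[0,0,0],0]
  ]
}}

```text
clock: 9.02
tcp_pos: [0.5091, -0.0583, 0.0609]
orientation: [0.001, 0.554, 0.832, 0.0]
wrist_force: [-4.7, 0.6, 16.7]
finger_gap: -0.0001
grip_force: 8.0
```

Call:
{"fn": "step_arm", "kwargs": {
  "moves": [
    [[0,0,-8],[0,0,0],0],
    [[0,0,-25],[0,0,0],0],
    [[0,0,-60],[0,0,0],0],
    [[0,0,-95],[0,0,0],0],
    [[0,0,-120],[0,0,0],0],
    [[0,0,-120],[0,0,0],0],
    [[0,0,-120],[0,0,0],0],
    [[0,0,-120],[0,0,0],0]
  ]
}}

```text
clock: 9.68
tcp_pos: [0.5084, -0.0581, 0.1784]
orientation: [-0.0, 0.554, 0.832, -0.0]
wrist_force: [0.7, -0.5, -0.6]
finger_gap: -0.0003
grip_force: 0.0
```

Run:
```python
from h import *
from workcell import env
s=telemetry.get_state();print(s["tcp_pos"],s["wrist_force"]);print(env.hand_in())
```

```text
[ 0.50844526 -0.05809971  0.17841017] [ 0.74584369 -0.54893484 -0.63770344]
the job is handed in; nothing more can be done
None
```

I turned the dial up four clicks (checked with the wrist camera), pressed the button until it bottomed at about 17 N, lifted the arm clear and handed the job in at about 9.7 s; no verdict came back, and I took no picture after the press to confirm the button came back out.

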